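Jack up the hinged clamping board and hold it

TASK

Pull the rubber grip of the jack's handle out to its stop, then set the jack flat on the bench with its round saddle centred under the marked lift point of the hinged board. Pump the handle once all the way down and let it come all the way back up to seat the saddle, then push it all the way down again and finish holding it down, so that the jack alone keeps the board raised: your program ends while still pushing the handle. Leave the other things on the bench where they are and do not push or lift the board by hand.

Things in the scene. Friction and masses are not known exactly. Their poses are not given: they have to be found in the camera images.
- jack: Loose grey lever jack, about 0.9 kg. Origin: underside, below its grip block; x points to the saddle, handle to -x. Base plate 195 x 62 x 8 mm, x = -100 to +95. Grip block 42 (x) x 40 (y) mm, z = 8 to 76 mm: grasp the jack here from above, across the 40 mm. Saddle at x = +75. The handle hinges at x = -8, z = 62 and leaves the rear of the block.
- jack_block (a point): Centre of the top face of the jack's grip block, 76 mm above the jack's underside; axes as the jack's.
- saddle_top (a point): Centre of the top of the jack's round steel saddle (32 mm across, facing up), 75 mm ahead (+x) of the jack's origin and 34 mm above its underside at rest. It rises 36 mm per rad of handle (20 mm in all) and sinks again with the handle.
- knob (a point): Centre of the black rubber grip at the handle's outer end: 36 mm along the handle, 24 wide (y), 20 high. Its x runs along the handle towards the saddle: it pulls out along -x; y is level. 103 mm from the handle's hinge when in, 153 when out; its steel sleeve ends at 78. Outer end points 0.27 rad above level, handle raised; 0.28 rad below level, handle fully down.
- extension (a joint): How far the grip is pulled out of the handle, m: 0 in, 0.05 at its stop. A weak spring (8 N/m) pulls it back, but 2 N of friction holds it wherever it is left; pulling takes about 2.5 N: pull smoothly, a jerk drags the whole jack. It starts between 0 and 0.012.
- pump_handle (a joint): Handle angle, rad: 0 raised (a spring returns it there), 0.55 fully down at its stop. With the grip out and the board on the saddle, about 5 to 6 N down on the grip moves it; it comes up again when let go.
- board: Plywood board 260 (x) x 400 (y) x 18 mm on a fixed stand, level at first, hinged along its far edge. Origin: middle of its near edge, in mid-thickness, 53 mm above the bench (underside 44, top 62 mm). x runs from the near edge to the hinge. About 9 N at the lift point lifts it. Open below for the jack but for two rests at the sides, 340 mm apart. Square plates on its near corners are not lift points.
- lift_point (a point): The marked lift point: centre of the underside of a round steel pad (32 mm across) clipped over the board's near edge; 40 mm above the bench at rest, 30 mm in from that edge. Marked on top by a like disc with a pointed cone straight above, tip 36 mm higher. Its place along the edge differs from run to run but is fixed. Axes as the board's.
- glue: Bystander: glue bottle, 60 mm across, 170 mm tall, standing. Origin: centre of its underside.
- screwdriver: Bystander: screwdriver lying on the bench. Origin: underside of its middle.
- jar: Bystander: screw jar, 64 mm across, 75 mm tall. Origin: centre of its underside.
- offcut: Bystander: wood offcut 110 x 45 x 28 mm. Origin: centre of its underside.
- hammer: Bystander: hammer lying on the bench. Origin: underside of its middle.
- tape: Bystander: tape measure 70 x 34 x 60 mm, standing. Origin: centre of its underside.
- batten: Bystander: batten 35 x 200 x 20 mm lying loose across the middle of the board; it rides up with it. Origin: centre of its underside.

How it is judged (in metres and radians):
On the way, in this order (a step that is already met when the one before it is completed fails the run):
1. the handle's grip is pulled out to its stop (value of joint extension above 0.046 m), for 0.2 s.
2. the jack stands flat with its saddle under the lift point, handle up (horizontal distance between saddle_top and lift_point below 0.012 m and height (world z) of jack below 0.006 m and angle between jack's own z axis and vertical below 0.06 rad and value of joint pump_handle below 0.12 rad), for 0.2 s.
3. first stroke: handle right down, board raised on the saddle (value of joint pump_handle above 0.46 rad and height (world z) of lift_point above 0.048 m and contact force between jack and board above 2 N), for 0.1 s.
4. the handle comes back up (value of joint pump_handle below 0.1 rad), for 0.1 s.
At the end, for the whole second after the job is handed in: Robot still pushes the steady handle (>1 N, joint >0.46 rad), grip out >40 mm, jack flat, saddle within 12 mm of the lift point and bearing >2 N, lift point above 48 mm (8 mm raised), robot off the board, bystanders within 50 mm of their starts (all of step 3 and horizontal distance between saddle_top and lift_point below 0.012 m and height (world z) of jack below 0.006 m and angle between jack's own z axis and vertical below 0.06 rad and value of joint extension above 0.04 m and contact force between any of the fingers, the arm and jack above 1 N and contact force between each of the arm, the fingers and board below 0.5 N and velocity of joint pump_handle below 0.1 rad/s and distance of each of glue, screwdriver, jar, offcut, hammer, tape, batten from where it was at the start of the episode below 0.05 m); the arm keeps its last pose, push and grip.
It fails at once if a bystander was shifted more than 50 mm (distance of any of glue, screwdriver, jar, offcut, hammer, tape, batten from where it was at the start of the episode above 0.05 m).
It fails at once if the board was pushed or lifted by the robot itself (contact force between any of the fingers, the arm and board above 10 N).
It also fails if it takes over 72 s, if anything falls off the work surface, if the arm or the gripper's body presses on something with over 40 N, if the wrist force passes 120 N, or if a joint passes its speed limit or range.

ROBOT

A 6-joint arm with a two-finger parallel gripper is mounted at the origin on the work surface. World frame = base frame: x ahead of the robot, y to its left, z up, the work surface at z = 0. Lengths are in mm, angles in degrees, forces in N, time in s.
With the tool pointing down it reaches from about 350 to 850 mm from the base axis. Payload 8.1 kg.
Tool frame: the origin (TCP) lies at the very end of the fingers, on their centre line; the grasp point (between the pads) lies 19 mm behind it; z points along the fingers, y is the direction in which the jaws open and shut (so a half turn about z gives the same grasp; the last joint's range is limited). The gripper opens to 85 mm and grips with 20 to 120 N. Pads are 22 mm wide; open, the fingers measure 114 mm over their backs; the gripper's body (76 mm by 85 mm) begins 54 mm behind the grasp point. The pads swing forward as they close: fully open they stand 13 mm farther back than shut.
Start: joints at [65.638, 7.471, 85.268, -0, 87.261, -4.893], TCP at [199.958, 565.705, 231.292] pointing down, gripper open.
Joint ranges: [-169.43, 169.43], [-51.17, 129.36], [1.28, 143.12], [-76.62, 256.62], [0, 156.53], [-152.29, 152.29]. Speed limits (degrees/s): [136.94, 136.94, 159.86, 180, 180, 180].

INTERFACE

Orientations are given as [roll, pitch, yaw] about the fixed x, y, z axes, in that order (R = Rz(yaw) Ry(pitch) Rx(roll)).
In Python, from bench import sensors, viewer, job gives the robot as it stands.
- The arm moves only by the shell command python3 -m pendant 'ROWS' [FORCE]. ROWS is JSON, one flat list of numbers, 5 for each row, row after row: the shift along the world's x, y, z in mm, then the turn about the world's z in rad, then the finger opening in mm, from 0 to 85.4. In form: [x, y, z, twist, hand, x, y, z, twist, hand, ...]. A call has 1 to 12 rows; each row shifts and turns the pose as measured when the row begins; what a row does not reach is not made up. A row lasts 1/12 s, in which the tool goes at most 41.7 mm and 7.16 degrees, less where a joint would pass 70% of its speed; a pose out of reach is approached as far as the arm can. A call with a gripper value outside its range is refused whole. The fingers move at their own pace and stop on an object; FORCE is the grip in N (left out, the last holds). Time passes only in rows, so rows that do not move let the fingers close. It gives the time, the measured TCP pose, the force and the opening at its end, in the units of the state.
- sensors.sense(): the state, without advancing time (a new reading comes with each control period).
- viewer.snapshot(name): name is "side" or "top" or "wrist"; returns a dict with "frame" (400x640x3 uint8, blue, green, red), "z_map" (400x640 float32, mm along the optical axis (not along the pixel's ray), 0 where there is no reading), "fx", "fy", "cx", "cy" (pixels), "view" (4x4, takes a point from world to camera coordinates). Camera axes: x right, y down, z forward; pixel columns grow to the right and rows downward; lengths in mm; the calibration is good to about 2 mm. A picture is of the moment at which its call begins.
- job.hand_in(): hands the job in, once; it reports no verdict.
The state is a dict: "time": time; "joint_pos": joint angles; "qd": joint speeds; "joint_efforts": joint torques, N m; "tool_pos": TCP position; "tcp_rot": TCP orientation; "ft_force": force on the tool from outside, world axes, zero at the start; "wrist_torque": the same for the moment, N m; "finger_gap": finger opening in mm.
Only numpy, scipy, OpenCV 4.12 (cv2) and the standard library are available. Lean on these libraries where they do the work, as an engineer would, in place of code of your own. Each camera call takes 0.05 s, during which the arm holds its last target.

## Working session

There is one attempt and no reset: what is moved stays moved. The work goes in short steps, Python scripts to look and compute and a shell command to move; the robot and the scene stay as the last step left them, time stands still between calls to the robot, and variables do not carry over. Pictures are saved under pics/ and viewed, and the job is handed in when it is done.

```bash
ls; mkdir -p pics; python3 - <<'E'
from bench import sensors, viewer
import cv2
print(sensors.sense())
for n in ("side","top","wrist"):
    s=viewer.snapshot(n); cv2.imwrite(f"pics/{n}0.png",s["frame"])
    print(n,s["fx"],s["fy"],s["cx"],s["cy"]); print(s["view"])
E
```

```text
pics
{'time': 0.0, 'joint_pos': array([ 6.56386473e+01,  7.51475698e+00,  8.53302794e+01,  1.19633199e-03,
        8.72621357e+01, -4.89423333e+00]), 'qd': array([ 0.04786888, -0.0505193 , -0.06564517, -0.0483933 ,  0.0524746 ,
        0.09218598]), 'joint_efforts': array([ 1.49348639e-04, -5.69411445e+01, -5.00545621e+01, -2.68826761e-04,
        1.48049660e-02,  3.95388469e-07]), 'tool_pos': array([199.71128999, 565.19428578, 230.23851633]), 'tcp_rot': array([-1.79893321e+02, -1.03340647e-02,  1.60532813e+02]), 'ft_force': array([ 0.27308209, -0.29852697,  0.08172804]), 'wrist_torque': array([ 0.02200968,  0.02774714, -0.03344709]), 'finger_gap': 85.3381535277903}
side 417.7053609463838 417.7053609463838 319.03912166987186 196.46879722428076
[[ 8.17057983e-01 -5.76262537e-01 -1.83777268e-02 -4.94939694e+02]
 [-3.79928747e-01 -5.14161777e-01 -7.68955015e-01  2.45128418e+02]
 [ 4.33670843e-01  6.35263060e-01 -6.39038688e-01  1.19304531e+03]
 [ 0.00000000e+00  0.00000000e+00  0.00000000e+00  1.00000000e+00]]
top 449.270075345197 449.270075345197 310.2279456612078 200.2131758958602
[[ 1.36032442e-02 -9.99762938e-01  1.70005656e-02 -7.38799431e+01]
 [-9.83711104e-01 -1.64287324e-02 -1.79004361e-01  5.70909721e+02]
 [ 1.79241224e-01 -1.42886051e-02 -9.83701387e-01  1.60444226e+03]
 [ 0.00000000e+00  0.00000000e+00  0.00000000e+00  1.00000000e+00]]
wrist 309.84877471424244 309.84877471424244 322.9258566354983 204.85495179046308
[[ 3.33278464e-01  9.42826133e-01 -2.08542389e-03 -5.99682000e+02]
 [ 9.10461141e-01 -3.21261644e-01  2.60483142e-01 -3.46137103e+01]
 [ 2.44920347e-01 -8.87121190e-02 -9.65476143e-01  3.79428490e+02]
 [ 0.00000000e+00  0.00000000e+00  0.00000000e+00  1.00000000e+00]]
```

View pics/top0.png

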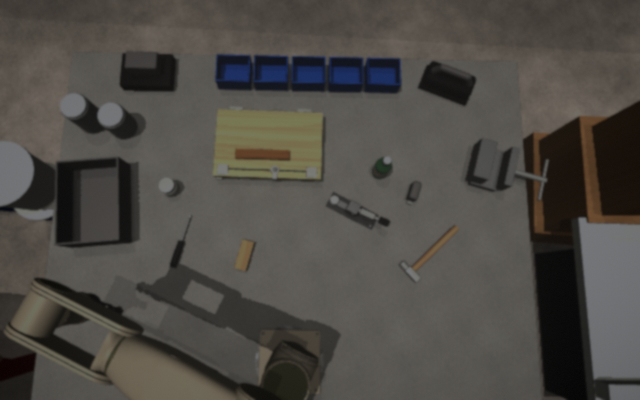

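View pics/side0.png

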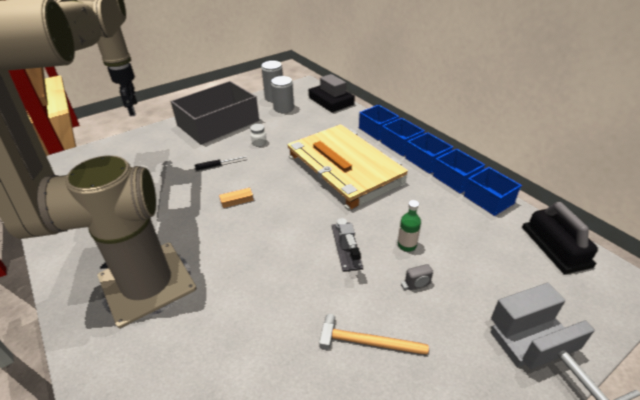

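View pics/wrist0.png

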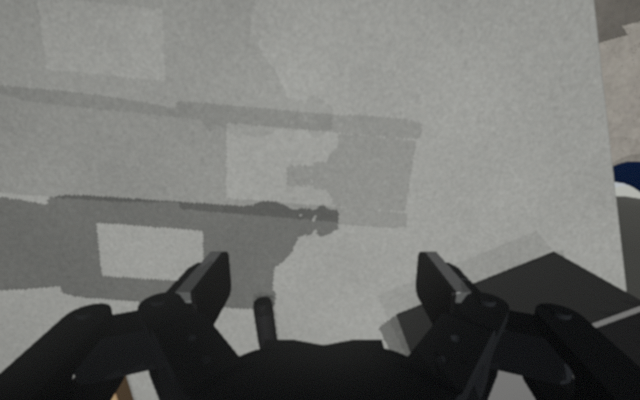

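The top view shows the jack at about (358,211), with its saddle end at (334,200) and grip at (384,221). The lift disc on the board's near edge is at about (275,172), and the corner plates are at (222,170) and (313,173). I'll zoom in on both.

```bash
cat > h.py <<'E'
import numpy as np, cv2
from bench import sensors, viewer
def ray(s,u,v):
    V=np.array(s["view"],float); R=V[:3,:3]; t=V[:3,3]
    d=R.T@np.array([(u-s["cx"])/s["fx"],(v-s["cy"])/s["fy"],1.]); return -R.T@t,d
def onz(s,u,v,z):
    o,d=ray(s,u,v); k=(z-o[2])/d[2]; return o+k*d
def dep(s,u,v):
    o,d=ray(s,u,v); return o+d*float(s["z_map"][int(round(v)),int(round(u))])
def proj(s,p):
    V=np.array(s["view"],float); q=V[:3,:3]@np.array(p,float)+V[:3,3]
    return np.array([s["fx"]*q[0]/q[2]+s["cx"],s["fy"]*q[1]/q[2]+s["cy"]])
def crop(s,u0,v0,u1,v1,k,name):
    im=s["frame"][v0:v1,u0:u1]; im=cv2.resize(im,None,fx=k,fy=k,interpolation=cv2.INTER_CUBIC)
    im=np.clip(im.astype(float)*1.5,0,255).astype(np.uint8); cv2.imwrite("pics/"+name,im)
def tri(a,b): # list of (s,u,v)
    A=np.zeros((3,3));B=np.zeros(3)
    for s,u,v in (a,b):
        o,d=ray(s,u,v); d/=np.linalg.norm(d);P=np.eye(3)-np.outer(d,d);A+=P;B+=P@o
    return np.linalg.solve(A,B)
def st():
    s=sensors.sense(); print(round(s["time"],2),"tcp",s["tool_pos"].round(1),"rot",s["tcp_rot"].round(1),"F",s["ft_force"].round(1),"T",s["wrist_torque"].round(2),"gap",round(s["finger_gap"],1),"q",s["joint_pos"].round(0))
E
python3 - <<'E'
from h import *
s=viewer.snapshot("top"); crop(s,315,150,425,240,7,"topj.png"); crop(s,205,100,335,190,6,"topb.png")
s=viewer.snapshot("side"); crop(s,310,205,380,285,7,"sidej.png"); crop(s,280,120,410,220,6,"sideb.png")
E
```

```text
(no output)
```

View pics/topj.png

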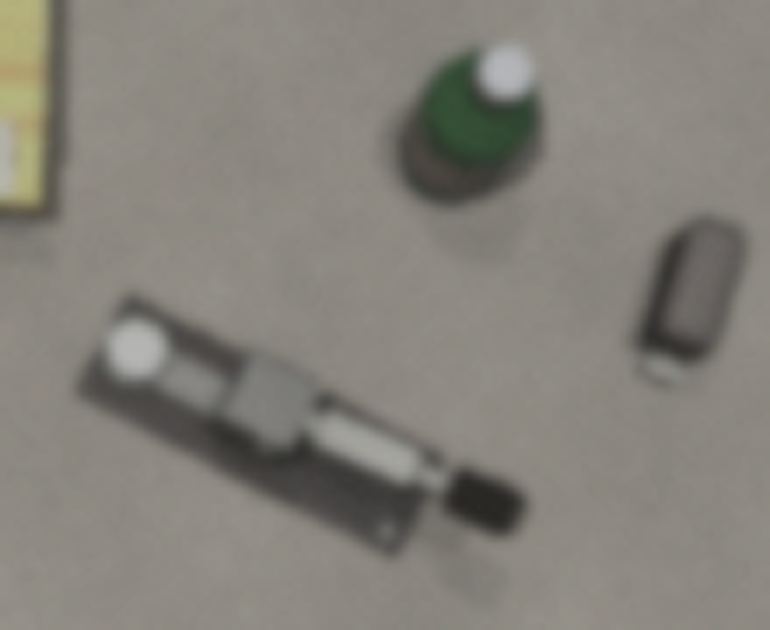

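View pics/topb.png

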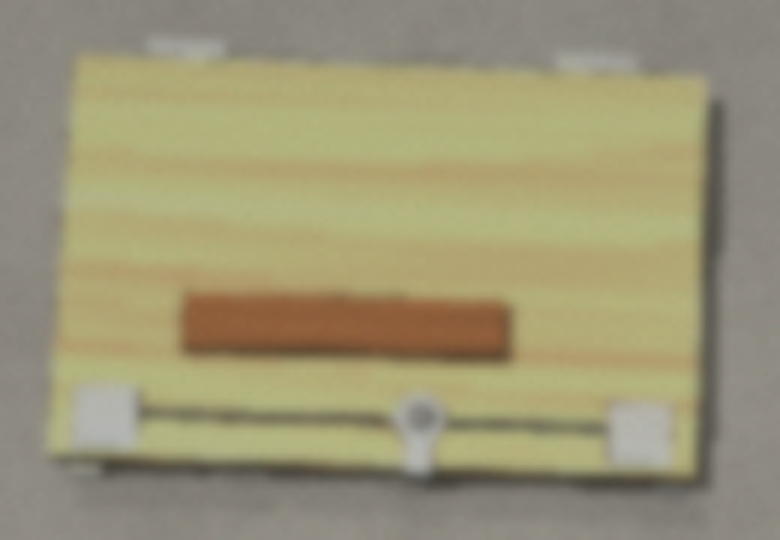

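View pics/sidej.png

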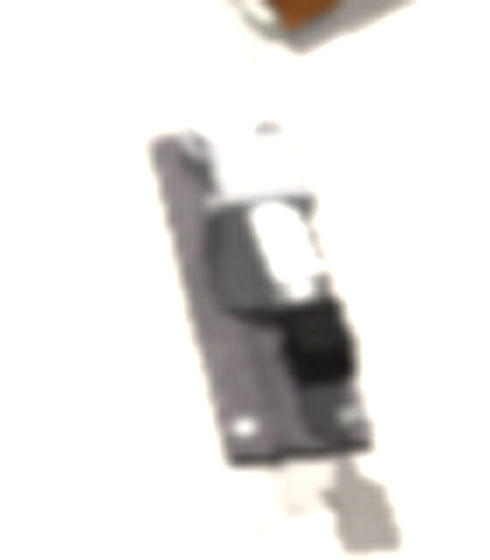

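View pics/sideb.png

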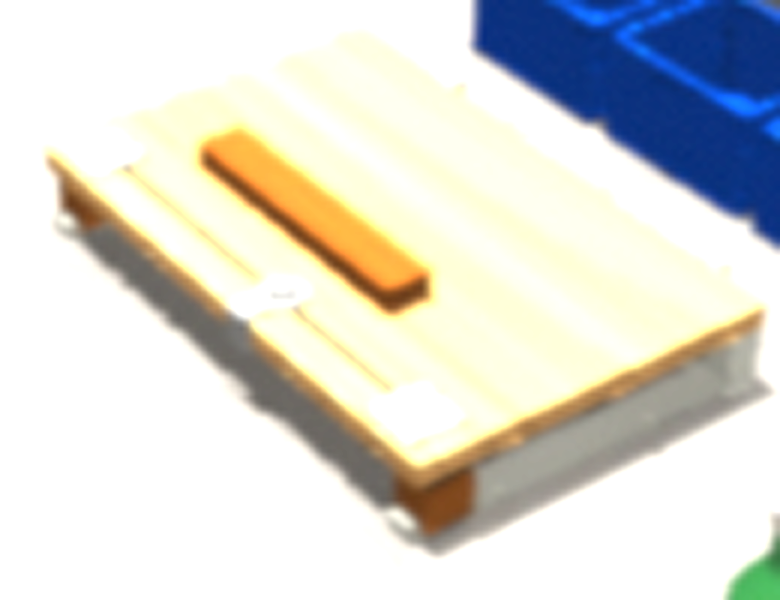

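```bash
python3 - <<'E'
from h import *
s=viewer.snapshot("top")
T=lambda u,v:(315+u/7,150+v/7); B=lambda u,v:(205+u/6,100+v/6)
for n,p,z in [("saddle",T(136,350),34),("block",T(268,398),76),("knob",T(484,500),99),("c1",T(80,390),8),("c2",T(133,298),8),("c3",T(395,555),8),("c4",T(440,457),8)]:
    print(n,onz(s,*p,z).round(1),"dep",dep(s,*p).round(1))
for n,p,z in [("disc",B(420,412),64),("tip",B(424,413),100),("plL",B(107,416),64),("plR",B(641,433),64),("nearL",B(50,458),62),("nearR",B(693,476),62),("farL",B(78,58),62),("farR",B(706,76),62),("glueTop",T(508,72),170),("glue",T(445,150),0),("tape",T(700,290),60),("batten",B(347,327),82)]:
    print(n,onz(s,*p,z).round(1),"dep",dep(s,*p).round(1))
# masks
b,g,r=[s["frame"][...,i].astype(int) for i in range(3)]
m=np.zeros((400,640),np.uint8); m[213:232,374:395]=((r+g+b)[213:232,374:395]<120)
print(m[212:232,372:394]); M=cv2.moments(m); print("knob centroid",M["m10"]/M["m00"],M["m01"]/M["m00"])
E
```

```text
saddle [ 577.6 -155.8   34. ] dep [ 578.7 -156.2   28.1]
block [ 545.7 -221.5   76. ] dep [ 544.3 -220.5   84.6]
knob [ 491.  -328.8   99. ] dep [ 490.  -327.4  106.6]
c1 [ 559.9 -127.4    8. ] dep [ 560.  -127.5    7.1]
c2 [ 611.  -155.9    8. ] dep [ 610.7 -155.7    9.6]
c3 [ 473. -297.    8.] dep [ 473.5 -297.7    3.3]
c4 [ 526.5 -321.9    8. ] dep [ 525.1 -320.4   16.9]
disc [686.3  67.   64. ] dep [684.1  66.4  72.7]
tip [676.6  62.2 100. ] dep [684.8  64.3  67.9]
plL [680.4 259.4  64. ] dep [680.6 259.6  62.9]
plR [675.4 -69.6  64. ] dep [674.5 -69.5  68. ]
nearL [653.7 293.4  62. ] dep [667.  305.2   5. ]
nearR [ 649.3 -102.    62. ] dep [ 648.2 -101.8   66.5]
farL [913.2 289.3  62. ] dep [914.2 289.8  59.3]
farR [ 909.2 -107.8   62. ] dep [ 930.5 -110.     7.6]
glueTop [ 696.5 -331.3  170. ] dep [ 697.6 -332.1  166. ]
glue [ 698.8 -328.3    0. ] dep [ 673.1 -310.9  102.1]
tape [ 610.  -452.1   60. ] dep [ 610.7 -453.    56.5]
batten [734.6 112.   82. ] dep [733.8 111.7  85. ]
[[0 0 0 0 0 0 0 0 0 0 0 0 0 0 0 0 0 0 0 0 0 0]
 [0 0 0 0 0 0 0 0 0 0 0 0 0 0 0 0 0 0 0 0 0 0]
 [0 0 0
[... 190 characters left out ...]
 0 0 0 0 0 1 1 0 0 0 0 0 0 0 0 0 0 0]
 [0 0 0 0 0 0 0 0 1 1 1 1 1 1 0 0 0 0 0 0 0 0]
 [0 0 0 0 0 0 0 1 1 1 1 1 1 1 1 1 0 0 0 0 0 0]
 [0 0 0 0 0 0 0 1 1 1 1 1 1 1 1 1 1 0 0 0 0 0]
 [0 0 0 0 0 0 0 1 1 1 1 1 1 1 1 1 1 0 0 0 0 0]
 [0 0 0 0 0 0 0 0 0 1 1 1 1 1 1 1 1 0 0 0 0 0]
 [0 0 0 0 0 0 0 0 0 0 0 1 1 1 1 1 0 0 0 0 0 0]
 [0 0 0 0 0 0 0 0 0 0 0 0 0 0 1 0 0 0 0 0 0 0]
 [0 0 0 0 0 0 0 0 0 0 0 0 0 0 0 0 0 0 0 0 0 0]
 [0 0 0 0 0 0 0 0 0 0 0 0 0 0 0 0 0 0 0 0 0 0]
 [0 0 0 0 0 0 0 0 0 0 0 0 0 0 0 0 0 0 0 0 0 0]
 [0 0 0 0 0 0 0 0 0 0 0 0 0 0 0 0 0 0 0 0 0 0]
 [0 0 0 0 0 0 0 0 0 0 0 0 0 0 0 0 0 0 0 0 0 0]
 [0 0 0 0 0 0 0 0 0 0 0 0 0 0 0 0 0 0 0 0 0 0]]
knob centroid 383.5686274509804 221.35294117647058
```

```bash
python3 -m pendant '[28,-27,7,-0.12,85, 28,-27,7,-0.12,85, 28,-27,7,-0.12,85, 28,-27,7,-0.12,85, 28,-27,7,-0.12,85, 28,-27,7,-0.12,85, 28,-27,7,-0.12,85, 28,-27,7,-0.12,85, 28,-27,7,-0.12,85, 28,-27,7,-0.12,85, 10,-38,0,-0.12,85, 10,-38,0,-0.12,85]' 40; python3 -m pendant '[10,-38,0,-0.12,85,10,-38,0,-0.12,85,10,-38,0,0,85, 5,-38,0,0,85, 0,-38,0,0,85, 0,-20,0,0,85, 0,0,0,0,85]'
```

```text
time: 1.3
tool_pos: [504.9, 207.6, 302.1]
tcp_rot: [-179.9, -0.3, 75.5]
ft_force: [0.6, -0.1, -0.6]
finger_gap: 85.0
time: 1.88
tool_pos: [541.6, -20.6, 302.2]
tcp_rot: [179.9, -0.2, 60.2]
ft_force: [-0.2, 0.6, -0.3]
finger_gap: 85.2
```

```bash
python3 - <<'E'
from h import *
s=viewer.snapshot("wrist"); cv2.imwrite("pics/w1.png",s["frame"]); np.savez("w1.npz",**{k:s[k] for k in s})
print((-s["view"][:3,:3].T@s["view"][:3,3]).round(0), s["view"][2,:3].round(2))
for p in [(679,66,64),(545,-221,76),(578,-156,34)]: print(p,proj(s,p))
E
```

```text
[574.  37. 446.] [-0.13 -0.22 -0.97]
(679, 66, 64) [389.76263774  51.48121663]
(545, -221, 76) [398.2024867  304.71804609]
(578, -156, 34) [391.81575964 242.74543024]
```

View pics/w1.png

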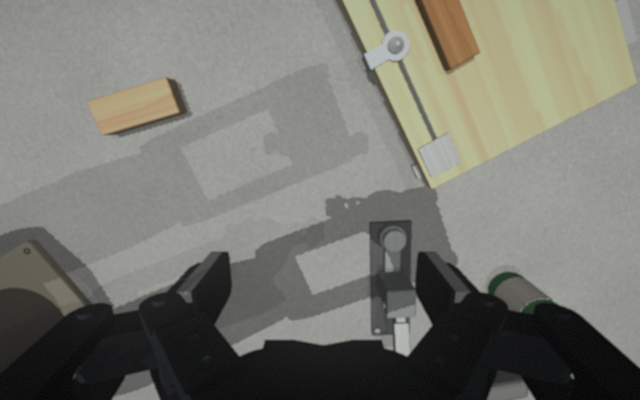

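```bash
python3 - <<'E'
from h import *
s=dict(np.load("w1.npz")); f=s["frame"]
crop(s,360,20,440,80,10,"w1d.png"); crop(s,350,205,430,365,5,"w1j.png")
E
```

```text
(no output)
```

View pics/w1d.png

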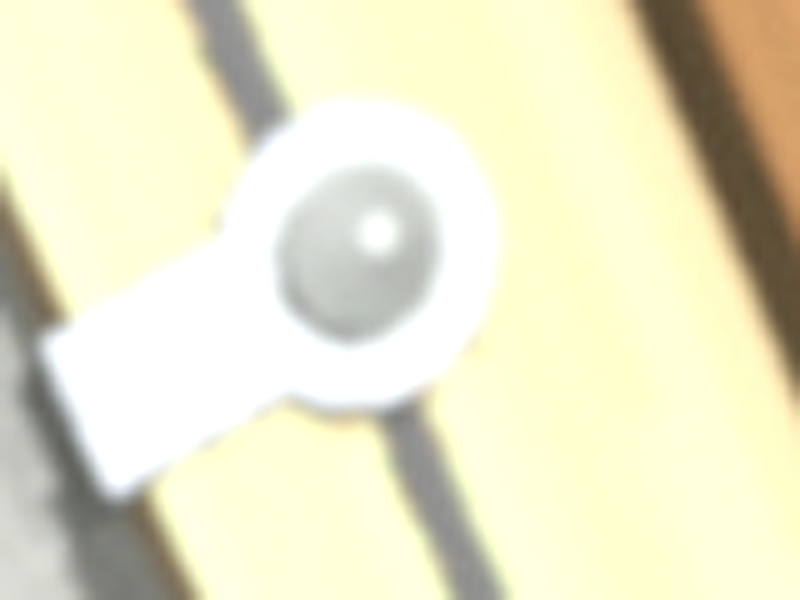

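View pics/w1j.png

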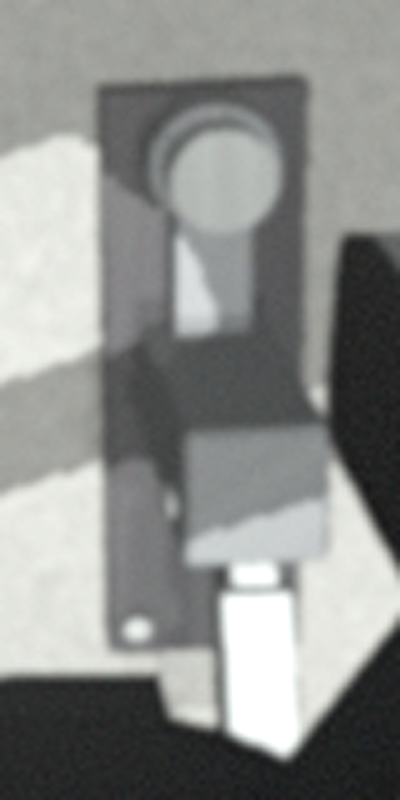

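```bash
python3 - <<'E'
from h import *
s=dict(np.load("w1.npz"))
print("disc",onz(s,396.2,45.3,65).round(1)); 
W=lambda u,v:(350+u/5,205+v/5)
print("tip cand",onz(s,360+37.8,20+22.8,100).round(1))
print("saddle",onz(s,*W(226,180),34).round(1))
q=[W(188,432),W(325,430),W(328,562),W(186,566)]
P=[onz(s,*p,76) for p in q]; print("block",np.mean(P,0).round(1)); print([p.round(0) for p in P])
for p in [(98,88),(306,80),(108,648)]: print("base",onz(s,*W(*p),8).round(1))
t=viewer.snapshot("top")
for z,p in [(65,(681,63,65)),(100,(681,63,100))]: print(z,proj(t,p), (proj(t,p)-[205,100])*6)
E
```

```text
disc [687.8  68.   65. ]
tip cand [679.8  66.4 100. ]
saddle [ 583.4 -156.    34. ]
block [ 548.7 -223.    76. ]
[array([ 542., -196.,   76.]), array([ 574., -214.,   76.]), array([ 557., -251.,   76.]), array([ 523., -232.,   76.])]
base [ 563.9 -123.     8. ]
base [ 618.7 -151.5    8. ]
base [ 477.  -296.5    8. ]
65 [276.02673873 170.02115545] [426.16043237 420.12693268]
100 [275.46738043 167.65257148] [422.80428255 405.91542888]
```

```bash
python3 -m pendant '[-5,-31,-14,0.005,85,-5,-31,-14,0.005,85,-5,-31,-14,0.005,85,-5,-31,-14,0.005,85,-5,-31,-14,0.005,85,-5,-31,-14,0.005,85,-5,-31,-14,0.005,85,-5,-31,-14,0.005,85,-5,-31,-14,0.005,85,-5,-31,-14,0.005,85,0,0,0,0,85]';  python3 - <<'E'
from h import *
st()
s=viewer.snapshot("wrist"); cv2.imwrite("pics/w2.png",s["frame"]); np.savez("w2.npz",**{k:s[k] for k in s})
E
```

```text
time: 2.9
tool_pos: [496.1, -318.6, 159.2]
tcp_rot: [179.6, -0.9, 64.9]
ft_force: [0.7, -0.1, -1.1]
finger_gap: 85.1
2.9 tcp [ 496.1 -318.6  159.2] rot [179.6  -0.9  64.9] F [ 0.7 -0.1 -1.1] T [-0.    0.    0.05] gap 85.1 q [-38.   8.  92.   1.  80. -13.]
```

View pics/w2.png

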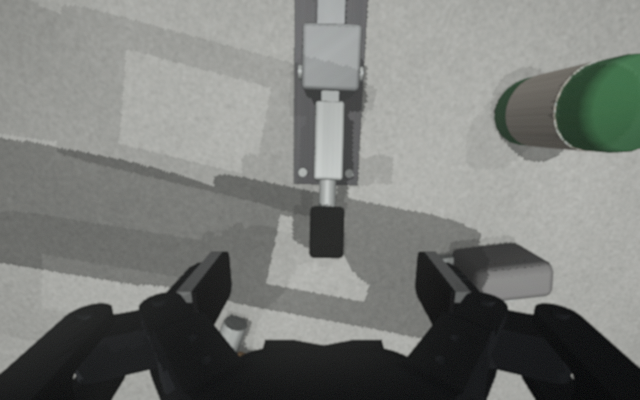

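```bash
python3 - <<'E'
from h import *
s=dict(np.load("w2.npz"))
g=s["frame"].astype(int).sum(2)
m=np.zeros((400,640),np.uint8); m[195:262,295:360]=(g[195:262,295:360]<150)
m=cv2.morphologyEx(m,cv2.MORPH_OPEN,np.ones((5,5)));ys,xs=np.nonzero(m);print("mask",xs.min(),xs.max(),ys.min(),ys.max())
print("inner end",onz(s,327.5,207,94+7).round(1),"outer end top",onz(s,327.5,257,94+13).round(1), "inner",dep(s,327,210).round(1),"outer",dep(s,327,250).round(1))
print("width",[onz(s,u,230,104).round(1) for u in (312,343)])
P=[onz(s,*p,76) for p in [(305,25),(359,24),(360,90),(303,91)]];print("block",np.mean(P,0).round(1),[p.round(1) for p in P])
print("rear corners",onz(s,294,184,8).round(1),onz(s,357,185,8).round(1))
for z in (60,95,110): print(proj(s,(496.1,-318.6,z)))
E
```

```text
mask 311 342 207 256
inner end [ 504.4 -310.   101. ] outer end top [ 490.1 -340.6  107. ] inner [ 503.2 -311.9  100.3] outer [ 492.  -335.6  107.5]
width [array([ 488.4, -319.4,  104. ]), array([ 507.4, -328.4,  104. ])]
block [ 548.7 -222.8   76. ] [array([ 541.1, -196.9,   76. ]), array([ 573.8, -211.5,   76. ]), array([ 558. , -249.6,   76. ]), array([ 521.8, -233.4,   76. ])]
rear corners [ 476.5 -298.1    8. ] [ 531.3 -325.     8. ]
[321.52500538 207.80599105]
[321.71173034 220.42215144]
[321.81079241 227.11532638]
```

```bash
python3 -m pendant '[1,-2,-20,-0.01,85,1,-2,-20,-0.01,85,0,-2,-20,0,85,0,-1,-16,0,85,0,0,-8,0,85,0,0,0,0,85]'; python3 - <<'E'
from h import *
st()
E
```

```text
time: 3.45
tool_pos: [507.4, -314.2, 77.8]
tcp_rot: [179.2, -1.2, 64.2]
ft_force: [0.9, 0.7, -0.8]
finger_gap: 84.7
3.45 tcp [ 507.4 -314.2   77.8] rot [179.2  -1.2  64.2] F [ 0.9  0.7 -0.8] T [0.01 0.04 0.02] gap 84.7 q [-38.  13.  95.   1.  71. -12.]
```

```bash
python3 -m pendant '[-5,-6,-2,0,85,-4,-5,-2,0,85,0,0,0,0,85]'; python3 -m pendant '[0,0,0,0,85]'
```

```text
time: 3.7
tool_pos: [500.2, -323.6, 76.1]
tcp_rot: [179.0, -1.2, 64.5]
ft_force: [-0.4, 0.0, 1.0]
finger_gap: 85.0
time: 3.78
tool_pos: [500.6, -324.1, 77.2]
tcp_rot: [179.0, -1.2, 64.5]
ft_force: [-0.3, -0.7, 0.7]
finger_gap: 85.0
```

```bash
python3 -m pendant '[-3,-2,-3,0,85,0,0,0,0,60,0,0,0,0,40,0,0,0,0,20,0,0,0,0,10,0,0,0,0,10,0,0,0,0,10]' 30; python3 - <<'E'
from h import *
st()
s=viewer.snapshot("wrist"); cv2.imwrite("pics/w3.png",s["frame"])
E
```

```text
time: 4.37
tool_pos: [498.1, -328.3, 77.2]
tcp_rot: [178.7, -1.1, 64.4]
ft_force: [-1.0, 0.8, 1.7]
finger_gap: 23.9
4.37 tcp [ 498.1 -328.3   77.2] rot [178.7  -1.1  64.4] F [-1.   0.8  1.7] T [0.25 0.45 0.09] gap 23.9 q [-39.  13.  96.   1.  70. -14.]
```

View pics/w3.png

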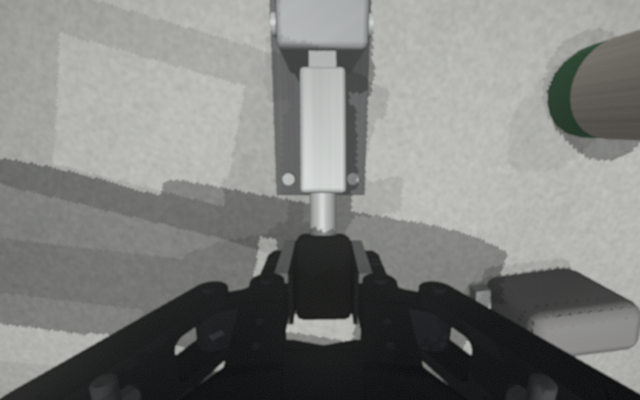

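```bash
python3 -m pendant '[-0.8,-1.7,0.5,0,10,-1.2,-2.6,0.8,0,10,-1.6,-3.5,1,0,10,-1.6,-3.5,1,0,10,-1.6,-3.5,1,0,10,-1.6,-3.5,1,0,10,-1.6,-3.5,1,0,10,-1.6,-3.5,1,0,10]'; python3 - <<'E'
from h import *
st()
s=viewer.snapshot("wrist"); cv2.imwrite("pics/w4.png",s["frame"])
E
```

```text
time: 5.08
tool_pos: [486.1, -353.2, 84.5]
tcp_rot: [178.8, -1.3, 64.5]
ft_force: [0.9, 2.5, 0.5]
finger_gap: 23.7
5.08 tcp [ 486.1 -353.2   84.5] rot [178.8  -1.3  64.5] F [0.9 2.5 0.5] T [0.62 0.16 0.07] gap 23.7 q [-42.  13.  95.   2.  71. -17.]
```

View pics/w4.png

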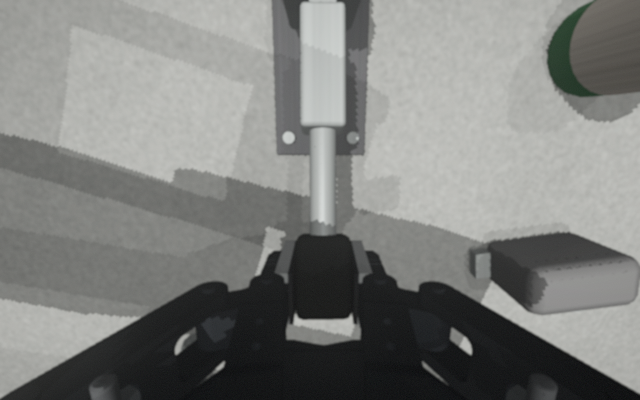

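```bash
python3 -m pendant '[-1.6,-3.5,1,0,10,-1.6,-3.5,1,0,10,-1.4,-3,0.9,0,10,-1.2,-2.6,0.8,0,10]'; python3 -m pendant '[-1.2,-2.6,0.8,0,10]';python3 -m pendant '[-1.2,-2.6,0.8,0,10]'; python3 - <<'E'
from h import *
st()
s=viewer.snapshot("wrist"); cv2.imwrite("pics/w5.png",s["frame"])
E
```

```text
time: 5.47
tool_pos: [479.1, -367.2, 88.0]
tcp_rot: [178.9, -1.3, 64.5]
ft_force: [1.6, 1.7, -5.2]
finger_gap: 23.6
time: 5.55
tool_pos: [477.4, -370.0, 88.1]
tcp_rot: [178.9, -1.3, 64.4]
ft_force: [0.4, 1.2, -5.1]
finger_gap: 23.8
time: 5.63
tool_pos: [475.5, -372.7, 88.2]
tcp_rot: [179.0, -1.3, 64.4]
ft_force: [1.7, 1.7, -4.4]
finger_gap: 23.5
5.63 tcp [ 475.5 -372.7   88.2] rot [179.   -1.3  64.4] F [ 1.7  1.7 -4.4] T [ 0.13 -0.02 -0.07] gap 23.5 q [-44.  14.  94.   2.  72. -19.]
```

View pics/w5.png

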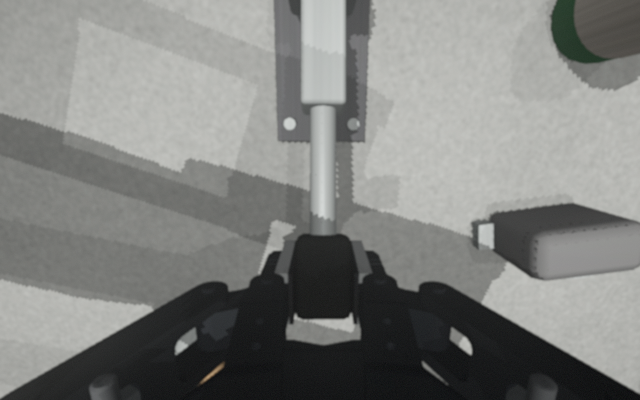

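```bash
python3 - <<'E'
from h import *
st()
s=viewer.snapshot("wrist"); 
print("rod",dep(s,323,115).round(1),dep(s,323,225).round(1), "sl",dep(s,323,95).round(1),"knob",dep(s,323,245).round(1),dep(s,323,300).round(1))
print("rear",onz(s,278,141,8).round(1),onz(s,366,141,8).round(1))
s=viewer.snapshot("side"); crop(s,290,190,400,300,5,"s5.png")
t=viewer.snapshot("top"); crop(t,315,180,425,260,7,"t5.png")
E
```

```text
5.68 tcp [ 475.3 -373.2   88.3] rot [179.   -1.3  64.4] F [-0.3  1.1 -4.6] T [ 0.01  0.13 -0.02] gap 23.2 q [-44.  14.  94.   2.  72. -19.]
rod [ 505.3 -311.1   91.9] [ 485.  -353.   104.6] sl [ 508.9 -303.7   92.8] knob [ 481.9 -359.2  110.7] [ 472.1 -379.4  116.2]
rear [ 471.7 -310.9    8. ] [ 528.3 -338.     8. ]
```

View pics/s5.png

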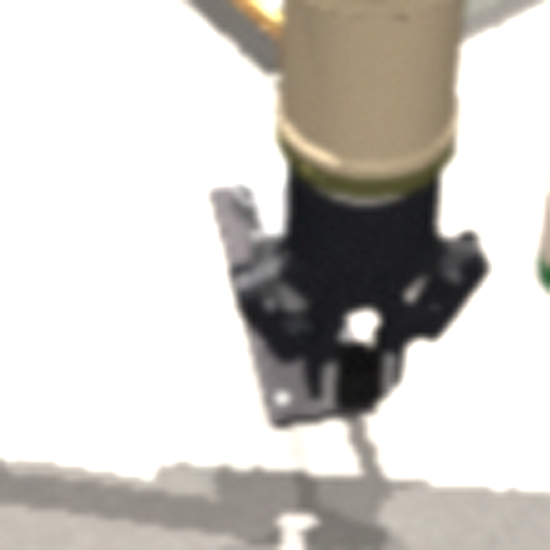

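View pics/t5.png

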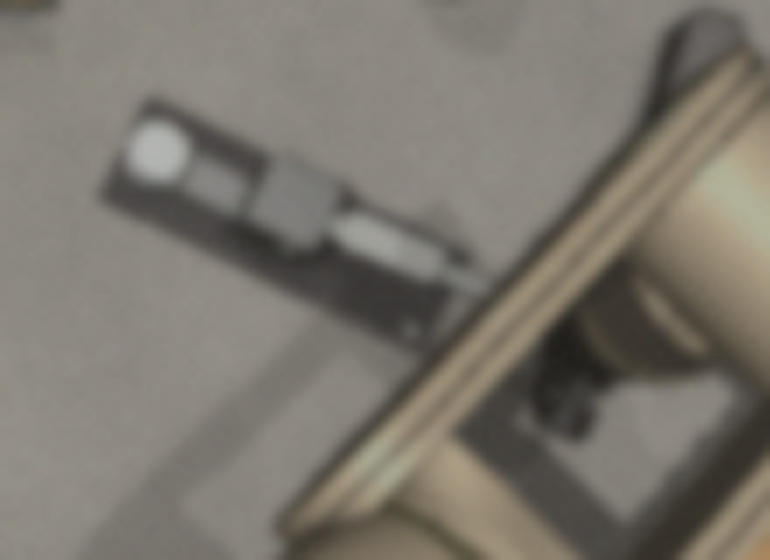

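```bash
python3 -m pendant '[0,0,-1,0,40,0,0,0,0,85,0,0,0,0,85,0,0,0,0,85,0,0,10,0,85,0,0,25,0,85,0,0,30,0,85,6,12,20,0,85,12,25,0,0,85,12,25,0,0,85,8,15,0,0,85]';  python3 -m pendant '[0,0,0,0,85]'; python3 - <<'E'
from h import *
st()
s=viewer.snapshot("wrist"); cv2.imwrite("pics/w6.png",s["frame"]); np.savez("w6.npz",**{k:s[k] for k in s})
E
```

```text
time: 6.75
tool_pos: [515.3, -298.5, 185.8]
tcp_rot: [178.3, -1.1, 64.1]
ft_force: [-1.0, 0.3, -0.6]
finger_gap: 85.2
time: 6.83
tool_pos: [517.2, -296.1, 187.8]
tcp_rot: [178.2, -1.1, 64.3]
ft_force: [0.8, -0.6, -0.6]
finger_gap: 85.1
6.83 tcp [ 517.2 -296.1  187.8] rot [178.2  -1.1  64.3] F [ 0.8 -0.6 -0.6] T [-0.03  0.03 -0.02] gap 85.1 q [-36.   7.  91.   1.  81. -10.]
```

View pics/w6.png

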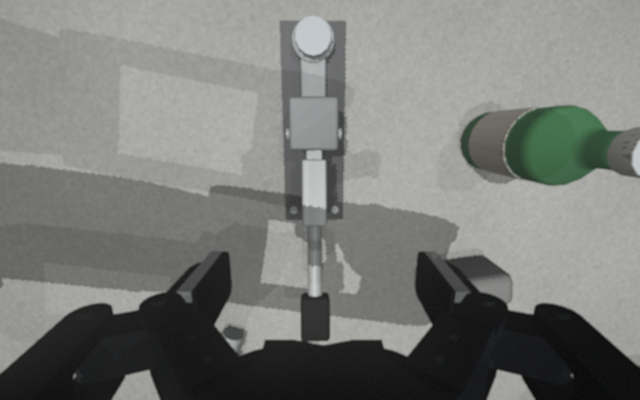

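```bash
python3 - <<'E'
from h import *
s=dict(np.load("w6.npz"))
P=[onz(s,*p,76) for p in [(290.5,97.5),(337,97),(338,149.5),(290,150)]];b=np.mean(P,0);print("block",b.round(1),[p.round(1) for p in P])
sd=onz(s,313.5,38,34); print("saddle",sd.round(1))
k1=onz(s,315,294,62+135*.267+9); k2=onz(s,315,341,62+171*.267+9); k=(k1+k2)/2
print("knob",k.round(1), np.hypot(*(k-b)[:2]))
for a,c in [((280,21),(345,21)),((285.5,219),(343,219))]: print("base",onz(s,*a,8).round(1),onz(s,*c,8).round(1))
print(np.degrees(np.arctan2(*(sd-k)[[1,0]])), np.degrees(np.arctan2(*(sd-b)[[1,0]])),np.hypot(*(sd-b)[:2]))
E
```

```text
block [ 543.2 -234.7   76. ] [array([ 535.6, -208.7,   76. ]), array([ 568.7, -224.1,   76. ]), array([ 552.1, -261.4,   76. ]), array([ 516.6, -244.6,   76. ])]
saddle [ 575.4 -168.7   34. ]
knob [ 477.  -371.   111.9] 151.49447758873129
base [ 556.4 -136.3    8. ] [ 611.7 -162.4    8. ]
base [ 471.8 -310.4    8. ] [ 528.1 -338.2    8. ]
64.05882806375944 63.98607679105329 73.42264487189833
```

```bash
python3 - <<'E'
from h import *
s=dict(np.load("w6.npz"))
b=np.array([543.2,-234.7]); 
# jack origin from base corners average: front x=+95, rear x=-100
f=(np.array([556.4,-136.3])+[611.7,-162.4])/2; r=(np.array([471.8,-310.4])+[528.1,-338.2])/2
a=(f-r)/np.linalg.norm(f-r); o=r+100*a*(np.linalg.norm(f-r)/195); print("origin from base",o.round(1),np.degrees(np.arctan2(a[1],a[0])))
c,sn=np.cos(.27),np.sin(.27)
for O in (o,b):
  P=lambda r,h: np.r_[O+a*(-8-r*c+h*sn*0-0)+a*(-h*sn)*(-1)*(-1)*0, 0]+0
  def pt(r,h):  # r along handle, h normal (up)
    x=-8-r*c+h*sn; z=62+r*sn+h*c
    return np.r_[O+a*x,z]
  print("sleeve end",[proj(s,pt(78,h)).round(1) for h in (6,)])
  for e in (40,44,46,48,50): print(e,"inner",proj(s,pt(85+e,10)).round(1),"outer",proj(s,pt(121+e,10)).round(1))
g=s["frame"].astype(int).sum(2)[270:350,315]; print(list(enumerate(g,270)))
E
```

```text
origin from base [ 543.1 -234.6] 64.32599797531113
sleeve end [array([314.7, 225.9])]
40 inner [315.2 284.3] outer [315.7 329.3]
44 inner [315.3 289.3] outer [315.7 334.3]
46 inner [315.3 291.8] outer [315.7 336.8]
48 inner [315.3 294.3] outer [315.8 339.4]
50 inner [315.3 296.8] outer [315.8 341.9]
sleeve end [array([314.8, 226. ])]
40 inner [315.4 284.4] outer [315.9 329.4]
44 inner [315.5 289.4] outer [315.9 334.4]
46 inner [315.5 291.9] outer [315.9 336.9]
48 inner [315.5 294.3] outer [316.  339.4]
50 inner [315.5 296.8] outer [316.  341.9]
[(270, np.int64(578)), (271, np.int64(575)), (272, np.int64(574)), (273, np.int64(575)), (274, np.int64(575)), (275, np.int64(575)), (276, np.int64(575)), (277, np.int64(575)), (278, np.int64(575)), (279, np.int64(578)), (280, np.int64(575)), (281, np.int64(575)), (282, np.int64(576)), (283, np.int64(584)), (284, np.int64(594)), (285, np.int64(596)), (286, np.int64(595)), (287, np.int64(596)), (288, np.int64(594)), (289, np.int64(593)), (290, np.int64(594)), (291, np.int64(594)), (292, np.int64(597)), (293, np.int64(597)), (294, np.int64(599))
[... 507 characters left out ...]
 (318, np.int64(154)), (319, np.int64(155)), (320, np.int64(160)), (321, np.int64(155)), (322, np.int64(155)), (323, np.int64(155)), (324, np.int64(153)), (325, np.int64(156)), (326, np.int64(157)), (327, np.int64(154)), (328, np.int64(152)), (329, np.int64(154)), (330, np.int64(147)), (331, np.int64(150)), (332, np.int64(150)), (333, np.int64(149)), (334, np.int64(144)), (335, np.int64(143)), (336, np.int64(149)), (337, np.int64(141)), (338, np.int64(140)), (339, np.int64(149)), (340, np.int64(240)), (341, np.int64(384)), (342, np.int64(442)), (343, np.int64(386)), (344, np.int64(249)), (345, np.int64(120)), (346, np.int64(89)), (347, np.int64(94)), (348, np.int64(91)), (349, np.int64(85))]
```

```bash
python3 -m pendant '[9,21,-10,0,85,9,21,-15,0,85,8,18,-15,0,85,2,5,-10,0,85,0,0,0,0,85,0,0,0,0,85]'
```

```text
time: 7.38
tool_pos: [545.3, -236.1, 141.2]
tcp_rot: [177.8, -0.9, 64.2]
ft_force: [-0.5, -0.3, 0.9]
finger_gap: 85.0
```

```bash
python3 -m pendant '[0,2,-15,0,85,0,1,-20,0,85,0,1,-15,0,85,0,0,0,0,85]'
```

```text
time: 7.72
tool_pos: [545.7, -238.8, 94.8]
tcp_rot: [177.4, -0.7, 64.0]
ft_force: [-1.2, -0.6, -0.2]
finger_gap: 85.2
```

```bash
python3 -m pendant '[0,3,-14,0,85,0,3,-16,0,85,0,2,-16,0,85,0,2,-12,0,85,0,1,-4,0,85,0,0,0,0,85]'
```

```text
time: 8.22
tool_pos: [547.4, -236.7, 39.1]
tcp_rot: [176.9, -0.6, 63.6]
ft_force: [-0.5, -0.4, -0.4]
finger_gap: 85.2
```

```bash
python3 -m pendant '[-1.5,4,-6,0,85,-1,3,-4,0,85,0,0,0,0,70,0,0,0,0,55,0,0,0,0,30,0,0,0,0,30,0,0,0,0,30,0,0,0,0,30]' 60; python3 - <<'E'
from h import *
st()
s=viewer.snapshot("wrist"); cv2.imwrite("pics/w7.png",s["frame"])
E
```

```text
time: 8.88
tool_pos: [546.3, -230.8, 33.3]
tcp_rot: [176.7, -0.5, 63.6]
ft_force: [1.7, -2.2, -4.4]
finger_gap: 39.7
8.88 tcp [ 546.3 -230.8   33.3] rot [176.7  -0.5  63.6] F [ 1.7 -2.2 -4.4] T [-0.03 -0.15 -0.01] gap 39.7 q [-28.  14. 100.   1.  63.  -2.]
```

View pics/w7.png

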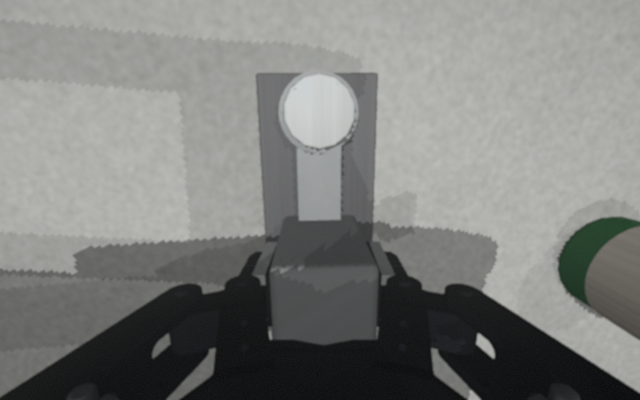

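```bash
python3 -m pendant '[0,0,8,0,30,0,0,12,0,30,0,10,6,0,30,-1,20,0,-0.08,30,-1,25,0,-0.1,30,-1,28,0,-0.11,30,-1,28,0,-0.11,30,-1,28,0,-0.11,30,-1,28,0,-0.11,30,-1,28,0,-0.11,30,-1,28,0,-0.11,30,-1,25,0,-0.11,30]';  python3 -m pendant '[0,20,0,-0.1,30,0,10,0,-0.08,30,0,0,0,0,30,0,0,0,0,30]'; python3 - <<'E'
from h import *
st()
s=viewer.snapshot("wrist"); cv2.imwrite("pics/w8.png",s["frame"])
E
```

```text
time: 9.93
tool_pos: [529.7, 27.8, 62.1]
tcp_rot: [177.1, -0.5, 6.3]
ft_force: [1.0, 0.8, -8.5]
finger_gap: 39.4
time: 10.27
tool_pos: [526.8, 67.9, 63.3]
tcp_rot: [177.2, -0.4, -4.5]
ft_force: [0.8, -0.1, -8.1]
finger_gap: 39.4
10.27 tcp [526.8  67.9  63.3] rot [177.2  -0.4  -4.5] F [ 0.8 -0.1 -8.1] T [ 0.09 -0.08 -0.01] gap 39.4 q [  4.   6. 106.  -3.  69.  99.]
```

View pics/w8.png

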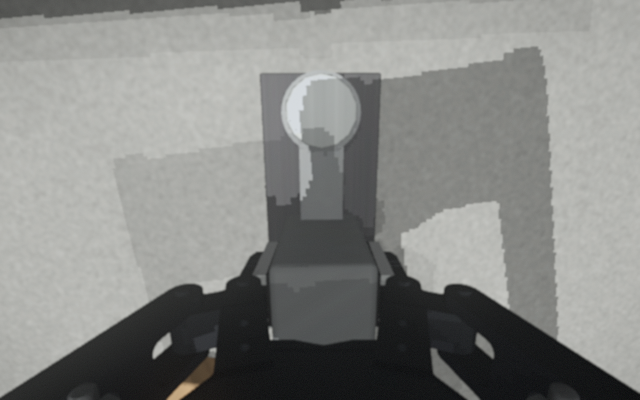

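```bash
python3 -m pendant '[0,0,10,0.03,30,2,0,20,0.03,30,6,0,25,0.01,30,8,0,20,0,30,8,0,15,0,30,4,0,5,0,30,0,0,0,0,30,0,0,0,0,30]'; python3 - <<'E'
from h import *
st()
s=viewer.snapshot("wrist"); cv2.imwrite("pics/w9.png",s["frame"]); np.savez("w9.npz",**{k:s[k] for k in s})
E
```

```text
time: 10.98
tool_pos: [551.0, 61.3, 159.8]
tcp_rot: [177.1, 0.0, 0.1]
ft_force: [-0.1, 0.3, -9.0]
finger_gap: 39.1
10.98 tcp [551.   61.3 159.8] rot [1.771e+02 0.000e+00 1.000e-01] F [-0.1  0.3 -9. ] T [ 0.08 -0.05  0.04] gap 39.1 q [ 3.  3. 97. -3. 80. 93.]
```

View pics/w9.png

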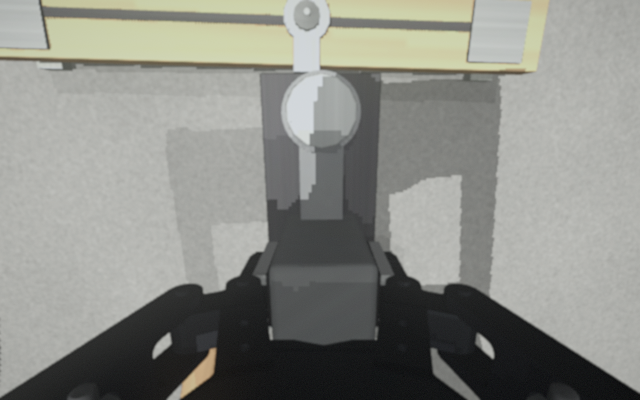

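```bash
python3 - <<'E'
from h import *
s=dict(np.load("w9.npz")); crop(s,240,0,390,130,5,"w9c.png")
print("cam",(-s["view"][:3,:3].T@s["view"][:3,3]).round(1))
print("disc",onz(s,307.5,16,65).round(1), "tip",onz(s,306,12,101).round(1))
for u,v in [(307,71),(60,65),(530,72)]: print("near edge top",onz(s,u,v,62).round(1))
st=sensors.sense()["tool_pos"]
print("saddle",(onz(s,321,111,34+st[2]-33.3)-st).round(1),"front",[(onz(s,u,73,8+st[2]-33.3)-st).round(1) for u in (262,381)])
w=dict(np.load("w2.npz"))
E
```

```text
cam [617.1  69.2 303.3]
disc [686.8  67.8  65. ] tip [678.3  68.8 101. ]
near edge top [652.4  68.5  62. ]
near edge top [654.6 239.3  62. ]
near edge top [653.3 -98.   62. ]
saddle [71.   1.5  0.7] front [array([ 90. ,  30.1, -25.3]), array([ 90.6, -30.4, -25.3])]
```

View pics/w9c.png

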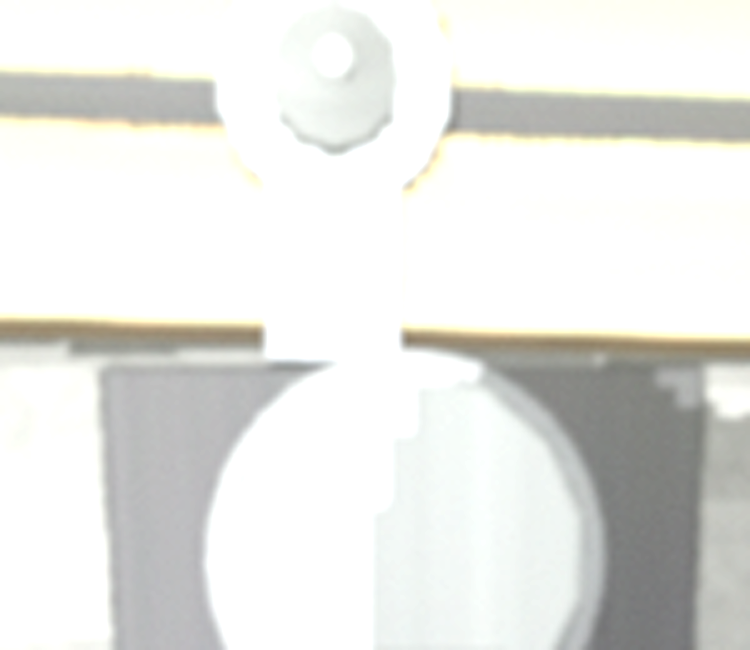

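```bash
python3 -m pendant '[-8,2,-15,0,30,-6,2,-25,0,30,-2,2,-25,0,30,0,1,-20,0,30,0,0,-15,0,30,0,0,-10,0,30,0,0,0,0,30,0,0,0,0,30]'
```

```text
time: 11.7
tool_pos: [524.3, 66.8, 35.9]
tcp_rot: [177.1, 0.9, 0.2]
ft_force: [1.5, -0.1, -2.8]
finger_gap: 39.1
```

```bash
python3 -m pendant '[4,0,0,0,30,8,0,0,0,30,8,0,0,0,30,8,0,0,0,30,4,0,0,0,30,0,0,0,0,30]'; python3 - <<'E'
from h import *
st()
s=viewer.snapshot("wrist"); cv2.imwrite("pics/w10.png",s["frame"]); np.savez("w10.npz",**{k:s[k] for k in s})
E
```

```text
time: 12.2
tool_pos: [563.3, 66.7, 41.5]
tcp_rot: [177.1, 0.4, 0.2]
ft_force: [0.4, 0.3, -8.7]
finger_gap: 39.6
12.2 tcp [563.3  66.7  41.5] rot [177.1   0.4   0.2] F [ 0.4  0.3 -8.7] T [ 0.13 -0.08 -0.02] gap 39.6 q [  3.  13. 100.  -3.  68.  94.]
```

View pics/w10.png

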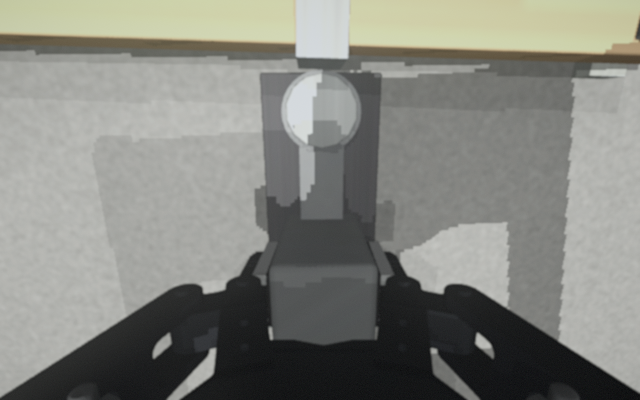

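```bash
python3 -m pendant '[0,0,-4,0,30,0,0,-3,0,30,0,0,-1,0,30,0,0,0,0,30]'; python3 - <<'E'
from h import *
s=dict(np.load("w10.npz"))
print("tab",[onz(s,u,60,62).round(1) for u in (296,350)], "saddle",onz(s,321,111,42).round(1))
st()
E
```

```text
time: 12.58
tool_pos: [563.9, 66.8, 34.9]
tcp_rot: [177.1, 0.3, 0.2]
ft_force: [0.7, -0.6, -6.3]
finger_gap: 39.1
tab [array([651.1,  78.3,  62. ]), array([651.4,  58.6,  62. ])] saddle [634.   68.3  42. ]
12.58 tcp [563.9  66.8  34.9] rot [177.1   0.3   0.2] F [ 0.7 -0.6 -6.3] T [ 0.22 -0.23  0.01] gap 39.1 q [  3.  14. 100.  -3.  67.  94.]
```

```bash
python3 -m pendant '[2,0,-1.5,0,30,5,0,-1,0,30,8,0,-1,0,30,0,0,-1,0,30]';python3 -m pendant '[5,0,-1,0,30,8,0,-1,0,30,4,0,-1,0,30,0,0,0,0,30]'; python3 - <<'E'
from h import *
st()
s=viewer.snapshot("wrist"); cv2.imwrite("pics/w11.png",s["frame"]); np.savez("w11.npz",**{k:s[k] for k in s})
E
```

```text
time: 12.92
tool_pos: [578.6, 67.0, 34.8]
tcp_rot: [177.1, 0.3, 0.2]
ft_force: [1.9, 0.5, -4.6]
finger_gap: 39.3
time: 13.25
tool_pos: [595.1, 67.2, 35.1]
tcp_rot: [177.1, 0.4, 0.3]
ft_force: [1.3, 0.7, -6.6]
finger_gap: 39.5
13.25 tcp [595.1  67.2  35.1] rot [177.1   0.4   0.3] F [ 1.3  0.7 -6.6] T [ 0.16 -0.39  0.08] gap 39.5 q [ 3. 18. 95. -3. 68. 94.]
```

View pics/w11.png

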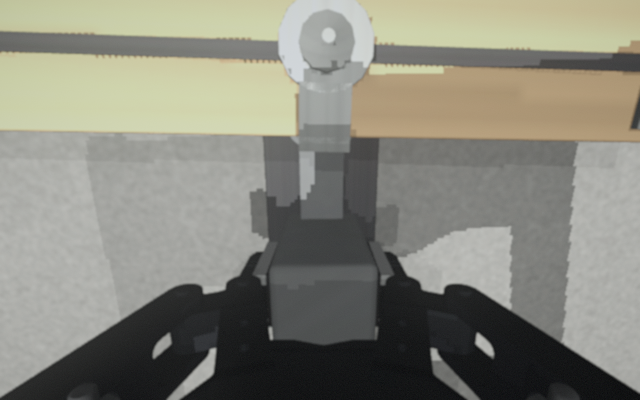

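```bash
python3 - <<'E'
from h import *
s=dict(np.load("w11.npz"))
print("disc",[onz(s,326.5,43,z).round(1) for z in(64,66)],"tip",onz(s,328.5,36,101).round(1))
print("edge",onz(s,200,133,62).round(1),onz(s,480,140,62).round(1),"tab",onz(s,324,150,63).round(1))
E
```

```text
disc [array([686.9,  68.4,  64. ]), array([686.5,  68.5,  66. ])] tip [680.3  70.2 101. ]
edge [657.3 113.5  62. ] [655.    9.8  62. ] tab [651.4  68.9  63. ]
```

```bash
python3 -m pendant '[5,0,-1,0,30,8,0,-1,0,30,6,0,-1,0,30,0,0,-0.5,0,30]'; python3 -m pendant '[0,0,-1,0,30]'
```

```text
time: 13.63
tool_pos: [612.0, 67.4, 34.8]
tcp_rot: [177.0, 0.7, 0.3]
ft_force: [2.5, -0.5, -4.3]
finger_gap: 39.4
time: 13.72
tool_pos: [612.0, 67.3, 34.6]
tcp_rot: [177.0, 0.7, 0.3]
ft_force: [-10.7, -1.0, 12.6]
finger_gap: 39.3
```

```bash
python3 -m pendant '[3,0,0,0,30,0,0,0,0,30]'; python3 - <<'E'
from h import *
st()
s=viewer.snapshot("wrist"); cv2.imwrite("pics/w12.png",s["frame"]); np.savez("w12.npz",**{k:s[k] for k in s})
t=viewer.snapshot("side"); crop(t,270,130,400,230,6,"s12.png")
E
```

```text
time: 13.88
tool_pos: [614.2, 67.4, 34.9]
tcp_rot: [177.0, 0.7, 0.3]
ft_force: [2.3, -0.4, -4.6]
finger_gap: 39.1
13.88 tcp [614.2  67.4  34.9] rot [177.    0.7   0.3] F [ 2.3 -0.4 -4.6] T [ 0.2  -0.83 -0.07] gap 39.1 q [ 3. 21. 91. -3. 69. 94.]
```

View pics/w12.png

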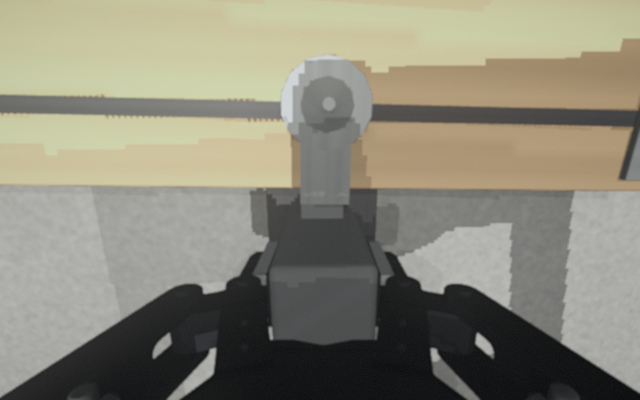

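View pics/s12.png

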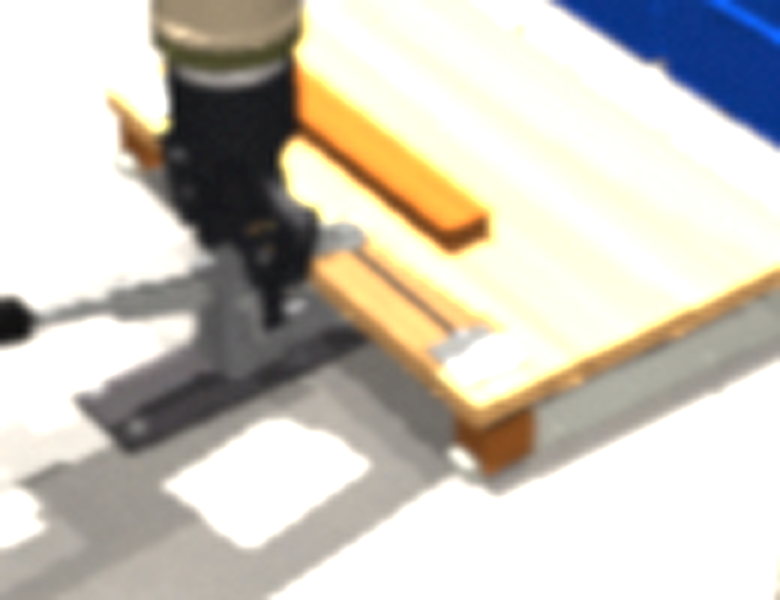

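```bash
python3 - <<'E'
from h import *
s=dict(np.load("w12.npz"))
g=s["frame"].astype(int)
print("disc",[onz(s,326.5,102,z).round(1) for z in(64,66)],"cone base",onz(s,327,104,66).round(1),"tip",[onz(s,328.5,103.5,z).round(1) for z in (76,101)],"saddle",onz(s,321,111,34).round(1), "edge",onz(s,200,186.5,62).round(1))
E
```

```text
disc [array([687.3,  68.5,  64. ]), array([687.2,  68.6,  66. ])] cone base [686.5  68.4  66. ] tip [array([686.3,  68.6,  76. ]), array([685.2,  70.4, 101. ])] saddle [684.8  69.   34. ] edge [657.  115.5  62. ]
```

```bash
python3 -m pendant '[0,0,-0.6,0,30,0,0,0,0,45,0,0,0,0,85,0,0,0,0,85,0,0,0,0,85,0,0,0,0,85,0,0,10,0,85,0,0,20,0,85,0,0,30,0,85,-5,0,30,0,85,-10,0,20,0,85,-10,0,0,0,85]'; python3 - <<'E'
from h import *
st()
s=viewer.snapshot("wrist"); cv2.imwrite("pics/w13.png",s["frame"]); np.savez("w13.npz",**{k:s[k] for k in s})
E
```

```text
time: 14.98
tool_pos: [586.6, 66.9, 149.8]
tcp_rot: [177.0, 0.9, 0.3]
ft_force: [0.1, 0.4, 0.2]
finger_gap: 84.9
14.98 tcp [586.6  66.9 149.8] rot [177.    0.9   0.3] F [0.1 0.4 0.2] T [0.06 0.01 0.01] gap 84.9 q [ 3. 10. 91. -3. 80. 94.]
```

View pics/w13.png

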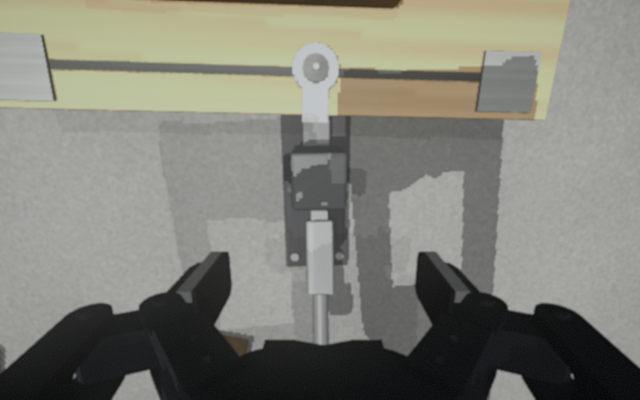

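```bash
python3 - <<'E'
from h import *
s=dict(np.load("w13.npz"))
print("disc",onz(s,316,67,65).round(1))
P=[onz(s,*p,76) for p in [(293,154),(346,154),(347,208),(293,208)]];b=np.mean(P,0);print("block",b.round(1),[p.round(1) for p in P])
r=[onz(s,287,265,8),onz(s,348,265,8)];print("rear",[x.round(1) for x in r],"sleeve end",onz(s,320,292,90).round(1), "rod",onz(s,321,340,95).round(1))
E
```

```text
disc [687.2  68.1  65. ]
block [610.4  65.7  76. ] [array([629.9,  84.3,  76. ]), array([629.9,  47.5,  76. ]), array([590.6,  45.8,  76. ]), array([591. ,  85.1,  76. ])]
rear [array([511.3,  95.5,   8. ]), array([510. ,  33.8,   8. ])] sleeve end [530.3  66.   90. ] rod [492.2  65.3  95. ]
```

```bash
python3 -m pendant '[-15,0,0,0,60,-28,0,0,0,30,-28,-1,0,0,0,-26,-1,0,0,0,-18,0,0,0,0,-6,0,0,0,0,0,0,0,0,0,0,0,0,0,0]' 60; python3 - <<'E'
from h import *
st()
s=viewer.snapshot("wrist"); cv2.imwrite("pics/w14.png",s["frame"]); np.savez("w14.npz",**{k:s[k] for k in s})
E
```

```text
time: 15.7
tool_pos: [460.3, 65.0, 150.4]
tcp_rot: [177.0, 0.8, 0.3]
ft_force: [-0.4, -0.5, 0.6]
finger_gap: -0.1
15.7 tcp [460.3  65.  150.4] rot [177.    0.8   0.3] F [-0.4 -0.5  0.6] T [0.05 0.01 0.03] gap -0.1 q [  4. -10. 111.  -3.  80.  94.]
```

View pics/w14.png

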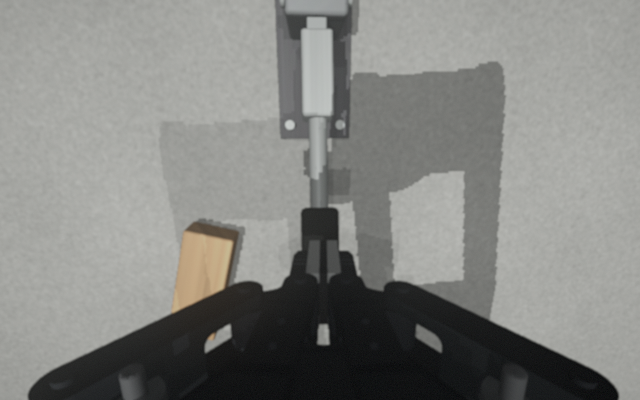

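```bash
python3 - <<'E'
from h import *
s=dict(np.load("w14.npz"))
print("knob inner",onz(s,302,209,108).round(1),onz(s,338,209,108).round(1),"offcut",onz(s,238,235,28).round(1),onz(s,213,335,28).round(1),"disp",dep(s,320,214).round(1))
E
```

```text
knob inner [473.3  76.3 108. ] [473.1  53.8 108. ] offcut [425.6 135.4  28. ] [320.5 166.9  28. ] disp [470.8  65.2 110.8]
```

```bash
python3 -m pendant '[-3,0,-15,0,0,-2,0,-10,0,0,0,0,-4,0,0,0,0,0,0,0]'; python3 -m pendant '[0,0,-4,0,0,0,0,-4,0,0,0,0,-5,0,0,0,0,-5,0,0]'; python3 -m pendant '[0,0,-6,0,0,0,0,-6,0,0,0,0,-6,0,0]'
```

```text
time: 16.08
tool_pos: [459.3, 64.9, 121.2]
tcp_rot: [177.0, 0.6, 0.3]
ft_force: [-0.1, -0.5, -0.3]
finger_gap: 0.5
time: 16.42
tool_pos: [461.4, 64.9, 103.5]
tcp_rot: [177.0, 0.5, 0.3]
ft_force: [-1.2, 0.3, 2.4]
finger_gap: 0.2
time: 16.67
tool_pos: [462.0, 64.9, 84.8]
tcp_rot: [177.0, 0.4, 0.3]
ft_force: [-1.5, 0.2, 4.9]
finger_gap: 0.1
```

```bash
python3 -m pendant '[-2,0,-6,0,0,-2,0,-6,0,0,-1,0,-6,0,0,-1,0,-6,0,0]'; python3 -m pendant '[-1,0,-6,0,0,0,0,-6,0,0]'; python3 -m pendant '[0,0,-5,0,0]'
```

```text
time: 17.0
tool_pos: [459.3, 64.9, 60.7]
tcp_rot: [177.0, -0.0, 0.3]
ft_force: [2.5, -0.7, 5.2]
finger_gap: -0.3
time: 17.17
tool_pos: [459.8, 64.9, 49.0]
tcp_rot: [177.0, -0.3, 0.3]
ft_force: [0.0, -0.2, 6.1]
finger_gap: 0.4
time: 17.25
tool_pos: [460.3, 64.9, 43.9]
tcp_rot: [177.0, -0.4, 0.3]
ft_force: [0.6, 0.2, 6.4]
finger_gap: -0.0
```

```bash
python3 -m pendant '[0,0,-4,0,0]'; python3 -m pendant '[0,0,-3,0,0]';  python3 -m pendant '[0,0,-2,0,0]'
```

```text
time: 17.33
tool_pos: [460.9, 64.9, 39.8]
tcp_rot: [177.0, -0.5, 0.3]
ft_force: [0.9, -0.1, 7.0]
finger_gap: -0.1
time: 17.42
tool_pos: [461.4, 64.9, 36.8]
tcp_rot: [177.0, -0.6, 0.3]
ft_force: [-0.9, -0.7, 6.2]
finger_gap: 0.5
time: 17.5
tool_pos: [461.8, 64.9, 34.6]
tcp_rot: [177.0, -0.6, 0.3]
ft_force: [0.6, 0.2, 6.3]
finger_gap: -0.1
```

```bash
python3 -m pendant '[0,0,-1.5,0,0]'; python3 -m pendant '[0,0,-1.5,0,0]'
```

```text
time: 17.58
tool_pos: [462.2, 64.9, 33.2]
tcp_rot: [177.0, -0.7, 0.3]
ft_force: [-3.8, -0.9, 13.3]
finger_gap: -0.0
time: 17.67
tool_pos: [462.5, 64.9, 32.3]
tcp_rot: [177.0, -0.7, 0.3]
ft_force: [-8.9, -0.3, 22.0]
finger_gap: 0.1
```

```bash
python3 -m pendant '[0,0,0.6,0,0]'; python3 - <<'E'
from h import *
st()
t=viewer.snapshot("side"); crop(t,250,130,380,230,6,"s15.png")
s=viewer.snapshot("wrist"); cv2.imwrite("pics/w15.png",s["frame"])
E
```

```text
time: 17.75
tool_pos: [462.4, 64.9, 33.4]
tcp_rot: [177.0, -0.7, 0.3]
ft_force: [-5.4, -0.6, 11.7]
finger_gap: -0.2
17.75 tcp [462.4  64.9  33.4] rot [177.   -0.7   0.3] F [-5.4 -0.6 11.7] T [-0.03  0.74 -0.03] gap -0.2 q [  4.  -2. 117.  -3.  65.  95.]
```

View pics/s15.png

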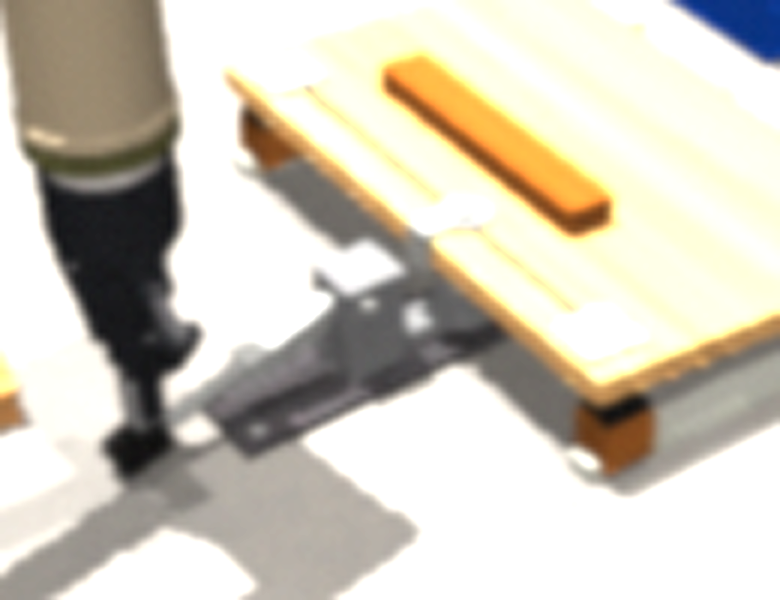

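View pics/w15.png

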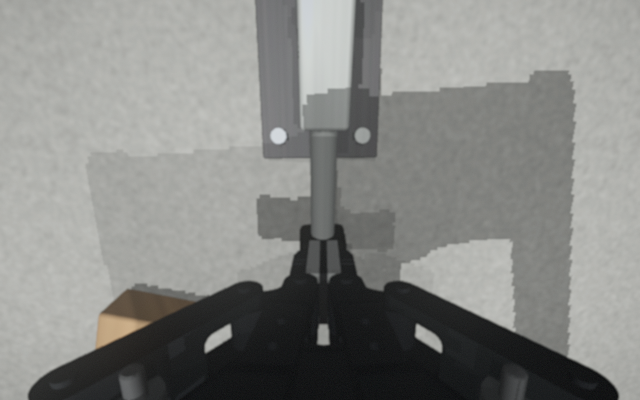

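```bash
python3 -m pendant '[0,0,6,0,0,0,0,10,0,0,-1,0,12,0,0,-1,0,12,0,0,-1,0,12,0,0,-1,0,12,0,0,-1,0,12,0,0,0,0,12,0,0,0,0,12,0,0,0,0,6,0,0,0,0,0,0,0,0,0,0,0,0]'; python3 - <<'E'
from h import *
st()
s=viewer.snapshot("wrist"); cv2.imwrite("pics/w16.png",s["frame"]); np.savez("w16.npz",**{k:s[k] for k in s})
t=viewer.snapshot("side"); crop(t,250,130,380,230,6,"s16.png")
E
```

```text
time: 18.85
tool_pos: [457.3, 65.1, 144.3]
tcp_rot: [177.0, -1.0, 0.3]
ft_force: [-0.4, -0.1, -0.5]
finger_gap: 0.2
18.85 tcp [457.3  65.1 144.3] rot [177.   -1.    0.3] F [-0.4 -0.1 -0.5] T [-0.01  0.02 -0.06] gap 0.2 q [  4. -12. 113.  -3.  78.  95.]
```

View pics/w16.png

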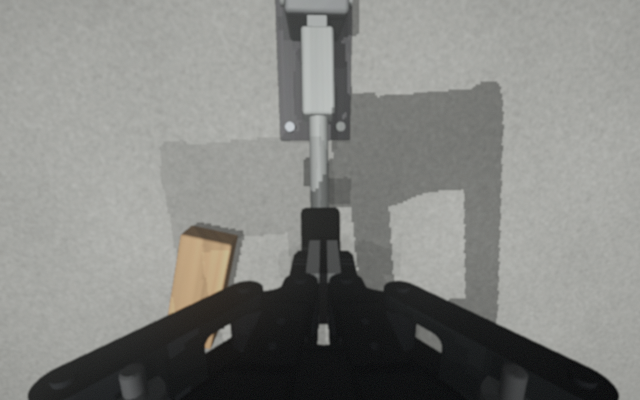

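View pics/s16.png

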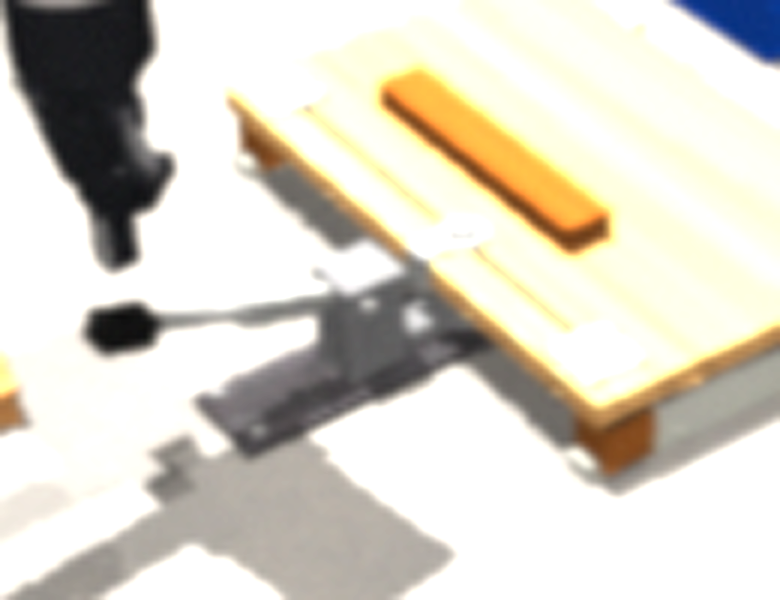

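```bash
python3 - <<'E'
from h import *
for n,r in (("w14.npz",138.5),("w16.npz",140)):
    s=dict(np.load(n)); print(n,"rear",onz(s,281,r,8).round(1),onz(s,350,r,8).round(1),"knob inner",onz(s,302,209,108).round(1),onz(s,338,209,108).round(1))
E
```

```text
w14.npz rear [509.7  95.8   8. ] [509.8  33.6   8. ] knob inner [473.3  76.3 108. ] [473.1  53.8 108. ]
w16.npz rear [510.1  95.7   8. ] [510.3  34.4   8. ] knob inner [473.2  76.3 108. ] [473.   54.5 108. ]
```

```bash
python3 -m pendant '[-2,0,-12,0,0,-2,0,-12,0,0,-1,0,-6,0,0,0,0,-6,0,0,0,0,-6,0,0,-1,0,-6,0,0,-1,0,-6,0,0,-1,0,-6,0,0,-1,0,-6,0,0,-1,0,-6,0,0]'; python3 -m pendant '[-1,0,-6,0,0,-0.5,0,-6,0,0,-0.5,0,-6,0,0]'
```

```text
time: 19.78
tool_pos: [445.9, 65.0, 63.0]
tcp_rot: [177.0, -1.0, 0.3]
ft_force: [1.6, -0.5, 4.8]
finger_gap: -0.1
time: 20.03
tool_pos: [446.7, 64.9, 45.5]
tcp_rot: [177.0, -1.3, 0.3]
ft_force: [1.1, -0.4, 5.7]
finger_gap: 0.1
```

```bash
python3 -m pendant '[0,0,-5,0,0,0,0,-4,0,0]'; python3 -m pendant '[0,0,-3,0,0]';  python3 -m pendant '[0,0,-2,0,0]'
```

```text
time: 20.2
tool_pos: [448.0, 64.9, 36.4]
tcp_rot: [177.0, -1.5, 0.3]
ft_force: [0.5, 0.1, 5.3]
finger_gap: -0.2
time: 20.28
tool_pos: [448.5, 64.9, 33.4]
tcp_rot: [177.0, -1.6, 0.3]
ft_force: [-1.3, -0.6, 6.3]
finger_gap: 0.1
time: 20.37
tool_pos: [449.0, 64.9, 31.3]
tcp_rot: [177.0, -1.7, 0.3]
ft_force: [-0.5, 0.7, 6.6]
finger_gap: 0.5
```

```bash
python3 -m pendant '[0,0,-1,0,0]'; python3 -m pendant '[0,0,-1,0,0]'
```

```text
time: 20.45
tool_pos: [449.2, 64.9, 30.1]
tcp_rot: [177.0, -1.7, 0.3]
ft_force: [-1.3, -0.0, 6.8]
finger_gap: 0.2
time: 20.53
tool_pos: [449.5, 64.9, 29.3]
tcp_rot: [177.0, -1.7, 0.3]
ft_force: [-6.1, -0.3, 14.3]
finger_gap: -0.2
```

```bash
python3 -m pendant '[0,0,-0.2,0,0]'; python3 -m pendant '[0,0,0,0,0]'; python3 - <<'E'
from h import *
st()
s=viewer.snapshot("wrist"); cv2.imwrite("pics/w17.png",s["frame"]); np.savez("w17.npz",**{k:s[k] for k in s})
t=viewer.snapshot("side"); crop(t,250,130,380,230,6,"s17.png")
t=viewer.snapshot("top"); cv2.imwrite("pics/t17.png",t["frame"])
st()
E
```

```text
time: 20.62
tool_pos: [449.5, 65.0, 29.4]
tcp_rot: [177.0, -1.7, 0.3]
ft_force: [-6.6, -0.0, 13.1]
finger_gap: -0.2
time: 20.7
tool_pos: [449.5, 65.0, 29.8]
tcp_rot: [177.0, -1.7, 0.3]
ft_force: [-4.8, 0.6, 10.8]
finger_gap: -0.4
20.7 tcp [449.5  65.   29.8] rot [177.   -1.7   0.3] F [-4.8  0.6 10.8] T [-0.04  0.72 -0.08] gap -0.4 q [  4.  -5. 120.  -3.  63.  96.]
20.85 tcp [449.5  65.   29.8] rot [177.   -1.7   0.3] F [-4.7  0.1 10.8] T [-0.06  0.68 -0.03] gap -0.2 q [  4.  -5. 120.  -3.  63.  96.]
```

View pics/w17.png

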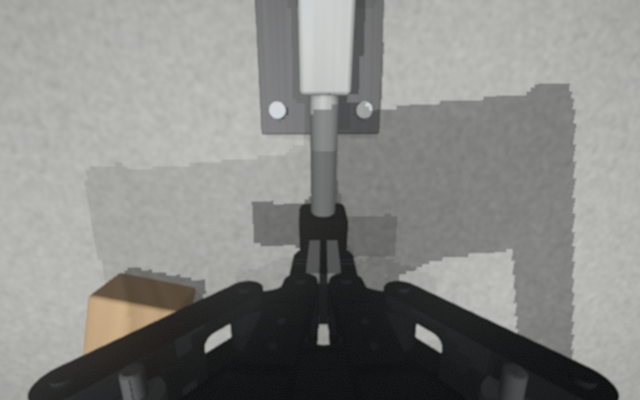

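View pics/s17.png

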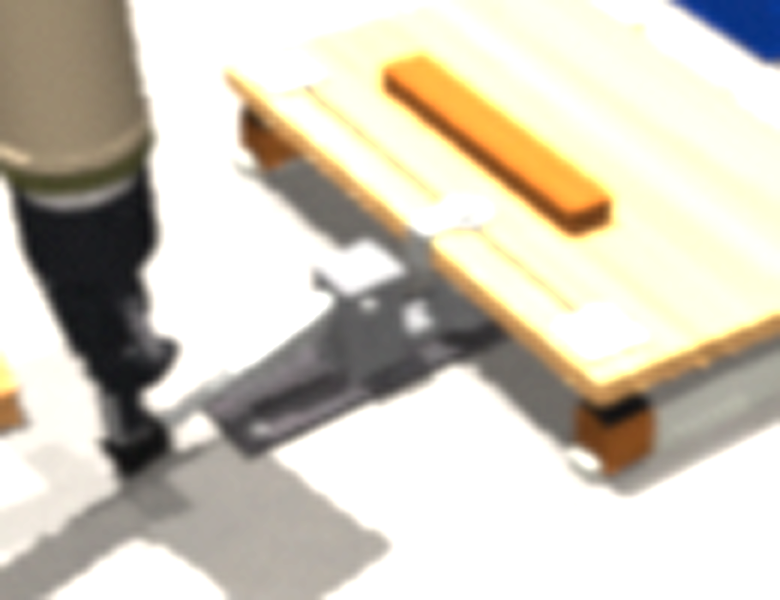

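View pics/t17.png

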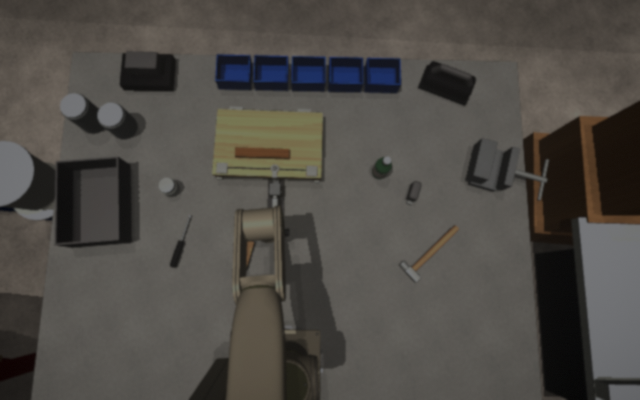

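```bash
python3 - <<'E'
from h import *
s=dict(np.load("w17.npz"))
a,b=onz(s,261.5,133.5,8),onz(s,380.5,133.5,8); m=(a+b)/2; print("rear",a.round(1),b.round(1),"saddle est",(m[0]+175).round(1))
c,sn=np.cos(.28),np.sin(.28)
for e in (40,46,50): x=m[0]+92-(85+e)*c-10*sn; print(e,proj(s,(x,65,62-(85+e)*sn+10*c)).round(1))
E
```

```text
rear [510.2  96.6   8. ] [510.4  33.8   8. ] saddle est 685.3
40 [324.9 203.1]
46 [324.6 214.3]
50 [324.5 221.5]
```

```bash
python3 - <<'E'
from h import *
s=dict(np.load("w17.npz")); crop(s,270,80,380,290,3,"w17c.png")
c,sn=np.cos(.28),np.sin(.28)
for e in (40,46,50): print(e,[proj(s,(510.3+92-(85+e)*c-h*sn,65,62-(85+e)*sn+h*c)).round(1)[1] for h in (-10,0,4,10)])
print("sleeve",proj(s,(510.3+92-78*c-7*sn,65,62-78*sn+7*c)))
E
```

```text
40 [np.float64(184.2), np.float64(193.1), np.float64(197.0), np.float64(203.1)]
46 [np.float64(194.6), np.float64(203.9), np.float64(207.9), np.float64(214.3)]
50 [np.float64(201.3), np.float64(210.8), np.float64(215.0), np.float64(221.5)]
sleeve [327.06639748  94.64461273]
```

View pics/w17c.png

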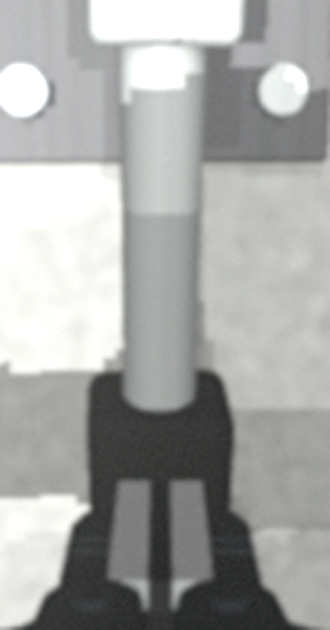

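```bash
python3 - <<'E'
from bench import job
print(job.hand_in())
from h import *
st()
E
```

```text
the job is handed in; nothing more can be done
None
the job is handed in; nothing more can be done
```

I completed every step of the task and handed the job in at about 21 s of the 72 s allowed. The arm was still pushing the handle down when I did; no verdict is reported.

- **Grip:** I pulled it out to its stop, which dragged the jack about 14 mm along the bench. The last wrist picture puts it at about 50 mm out.
- **Placing:** I carried the jack by its block, turned it about 64° and slid it under the board. The saddle measured about 2 to 3 mm from the lift point. The jack's rear edge moved less than 1 mm through the pumping.
- **Pumping:** In the first stroke the handle reached its stop (22 N briefly) and the board visibly rose off its rests. The handle then came fully back up and the board settled. In the second stroke it reached its stop again and I held it there.
- **Final state:** The push was steady at about 11 N down, with about 5 N sideways, over the last 0.15 s. The side view shows the board raised by the jack with the arm well clear of it. By eye in the top view the bystanders look unmoved; the arm partly hides the offcut there, but the wrist picture still shows it standing beside the gripper.

**Disagreements and limits:**
- The first top-camera readings of the jack were up to about 6 mm off the wrist camera's, so I placed it by the wrist camera.
- While sliding the jack forward I saw it had lifted about 6 mm, and lowered it again before going under the board.
- During the final slide one reading jumped to 12.6 N up and 10.7 N back, probably the bench.
- I had no direct reading of the saddle-to-board force.

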